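# Close the ring-blank pots on the jeweller's bench with their own lids

## Robot

A 6-joint arm with a two-finger parallel gripper is mounted at the origin on the work surface. World frame = base frame: x ahead of the robot, y to its left, z up, the work surface at z = 0. Lengths are in mm, angles in degrees, forces in N, time in s.
With the tool pointing down it reaches from about 350 to 850 mm from the base axis. Payload 8.1 kg.
Tool frame: the origin (TCP) lies midway between the tips of the shut fingers; the grasp point (between the pads) lies 19 mm behind it; z points along the fingers, y is the line along which they close (so a half turn about z gives the same grasp; the last joint's range is limited). The gripper opens to 85 mm and grips with 20 to 120 N. Pads are 22 mm wide; open, the fingers measure 114 mm over their backs; the gripper's body (76 mm by 85 mm) begins 54 mm behind the grasp point. The pads swing forward as they close: fully open they stand 13 mm farther back than shut.
Start: joints at [58.591, 7.471, 85.268, -0, 87.261, -4.893], TCP at [267.854, 536.898, 231.292] pointing down, gripper open.
Joint ranges: [-169.43, 169.43], [-51.17, 129.36], [1.28, 143.12], [-76.62, 256.62], [0, 156.53], [-152.29, 152.29]. Speed limits (degrees/s): [136.94, 136.94, 159.86, 180, 180, 180].

## Interface

Orientations are given as [roll, pitch, yaw] about the fixed x, y, z axes, in that order (R = Rz(yaw) Ry(pitch) Rx(roll)).
In Python, from bench import sensors, optics, r gives the robot as it stands.
- The arm moves only by the tool apply_moves, never from a script. Its argument "targets" is a list of rows, each a list of 7 numbers: the shift along the tool's x, y, z in mm, then the turn, a rotation vector about the tool's x, y, z in rad, then the closure, from 0 (fully open) to 1 (shut). In form: [[x, y, z, wx, wy, wz, claw], ...]. A call has 1 to 20 rows; each row shifts and turns the commanded pose from where the row before left it, along the tool's axes as they then stand; what a row does not reach is not made up. A row lasts 1/8 s, in which the tool goes at most 62.5 mm and 10.7 degrees, less where a joint would pass 70% of its speed; a pose out of reach is approached as far as the arm can. A call is refused whole if a number of a shift passes 62.5 or a number of a turn 0.188, either way. A call with a gripper value outside its range is refused whole. The fingers move at their own pace and stop on an object; "force" is the grip in N (left out, the last holds). Time passes only in rows, so rows that do not move let the fingers close. It gives the time, the measured TCP pose, the force, the opening and the grip force at its end, in the units of the state.
- sensors.sense(): the state, without advancing time (a new reading comes with each control period).
- optics.snapshot(name): name is "scene" or "top" or "wrist"; returns the picture (400x640x3 uint8, red, green, blue); there is no depth.
- optics.get_calibration(name): a dict with "camera_matrix" (3x3 intrinsics, pixels), "pose" (4x4, takes a point from camera to world coordinates). Camera axes: x right, y down, z forward; pixel columns grow to the right and rows downward; lengths in mm; the calibration is good to about 2 mm. The wrist camera is an equidistant fisheye: a pixel r from the principal point sees the ray r / f radians off the axis. A picture is of the moment at which its call begins: read the wrist's pose just before it. get_calibration takes no time and is no camera call; for the wrist camera it gives the pose at the moment of the call.
- r.hand_in(): hands the job in; it is judged then, once.
The state is a dict: "time": time; "joint_pos": joint angles; "qd": joint speeds; "joint_efforts": joint torques, N m; "tool_pos": TCP position; "tcp_rot": TCP orientation; "ft_force": force on the tool from outside, world axes, zero at the start; "wrist_torque": the same for the moment, N m; "finger_gap": finger opening in mm; "grip_force": force on a finger pad.
Only numpy, scipy, OpenCV 4.12 (cv2) and the standard library are available. Lean on these libraries where they do the work, as an engineer would, in place of code of your own. Each camera call takes 0.05 s, during which the arm holds its last target. There are 200 camera calls.

## Task

Close the three open pots of ring blanks for the night: put on each pot the lid that was made for it, lowered gently rather than dropped, and seated flat on the rim all round. Leave the pots standing where they are and do not disturb the other things on the bench.

Things in the scene. Friction and masses are not known exactly. Their poses are not given: they have to be found in the camera images.
- pot_large: Large round open pot, outside diameter 104 mm, inside 96 mm, 60 mm high. Steel, walls 4 mm, floor 5 mm, standing loose on the bench, some brass ring blanks on the floor (below 20 mm). Origin: centre of its underside; z up.
- pot_small: Small round open pot, outside diameter 76 mm, inside 68 mm, 50 mm high. Steel, walls 4 mm, floor 5 mm, standing loose on the bench, some brass ring blanks on the floor (below 20 mm). Origin: centre of its underside; z up.
- pot_oblong: Oblong open tin, outside 120 mm (its x) by 76 mm (its y), inside 112 by 68 mm, 45 mm high. Steel, walls 4 mm, floor 5 mm, standing loose on the bench, some brass ring blanks on the floor (below 20 mm). Origin: centre of its underside; z up.
- lid_large: Large round lid: flange diameter 104 mm, plug diameter 90 mm, grip an upright round knob of 26 mm diameter. Steel, lying knob up on the bench. Heights from its underside: plug 0 to 8 mm (lowest 3 mm tapered in), flange plate 8 to 13 mm, dark wooden grip 13 to 43 mm. Origin: centre of the plug's underside; z up.
- lid_small: Small round lid: flange diameter 76 mm, plug diameter 62 mm, grip an upright round knob of 26 mm diameter. Steel, lying knob up on the bench. Heights from its underside: plug 0 to 8 mm (lowest 3 mm tapered in), flange plate 8 to 13 mm, dark wooden grip 13 to 43 mm. Origin: centre of the plug's underside; z up.
- lid_oblong: Oblong lid: flange 120 mm (its x) by 76 mm (its y), plug 106 by 62 mm, grip an upright bar 60 mm long (x) and 14 mm thick (y). Fits either way round. Steel, lying knob up on the bench. Heights from its underside: plug 0 to 8 mm (lowest 3 mm tapered in), flange plate 8 to 13 mm, dark wooden grip 13 to 43 mm. Origin: centre of the plug's underside; z up.
- rim_large (a point): Centre of the mouth of the large pot, level with the rim top, 60 mm above the pot's underside; axes as the pot. When the lid is home, its flange rests on the rim and its origin is 8 mm below this point.
- rim_small (a point): Centre of the mouth of the small pot, level with the rim top, 50 mm above the pot's underside; axes as the pot. When the lid is home, its flange rests on the rim and its origin is 8 mm below this point.
- rim_oblong (a point): Centre of the mouth of the oblong pot, level with the rim top, 45 mm above the pot's underside; axes as the pot. When the lid is home, its flange rests on the rim and its origin is 8 mm below this point.
- brick: Bystander: pale soldering brick, 115 (x) by 65 (y) by 35 mm high, somewhere among the pots and lids. Origin: centre of its underside.
- bench_block: Bystander: dark steel bench block on a rubber foot, 70 mm square, 22 mm high, at the right. Origin: centre of its underside.
- doming_block: Bystander: brass doming block, 55 mm cube, at the left. Origin: centre of its underside.
Things that resemble listed ones, but are neither listed nor needed, are in the scene too. Leave any blue look-alike of the lid_small alone. What is shaped like the lid_large but green is not meant.

How it is judged:
By the outcome, as a careful person would: the job done as asked, in the order asked, and still so for the second after the job is handed in, with the robot touching nothing.
It also fails if it takes over 67 s, if anything falls off the work surface, if the arm or the gripper's body presses on something with over 40 N, if the wrist force passes 120 N, or if a joint passes its speed limit or range.

## Working session

There is one attempt and no reset: what is moved stays moved. The work goes in short steps, Python scripts to look and compute and a tool call to move; the robot and the scene stay as the last step left them, time stands still between calls to the robot, and variables do not carry over. Pictures are saved under pics/ and viewed, at most 10 in all, crops included, and the job is handed in when it is done.

Besides the shell and the picture viewer there is one more tool, called as name([rows], argument=value, ...), one row to a line, values as JSON. apply_moves: Moves the arm, as the interface text tells. Its arguments: {"type":"object","properties":{"targets":{"type":"array"},"force":{"type":"number"}},"required":["targets"]}

```bash
mkdir -p pics; python3 - <<'E'
from bench import sensors, optics, r
import cv2
s=sensors.sense(); print(s)
for n in("top","scene"):
    im=optics.snapshot(n); cv2.imwrite(f"pics/{n}0.png",im[:,:,::-1])
    c=optics.get_calibration(n); print(n,c["camera_matrix"],c["pose"])
E
```

```text
{'time': 0.0, 'joint_pos': array([ 5.85893355e+01,  7.51441330e+00,  8.53314173e+01, -2.71659348e-04,
        8.72637639e+01, -4.89359555e+00]), 'qd': array([ 0.07556034,  0.05842096, -0.01019997,  0.06207079,  0.00981912,
       -0.05727356]), 'joint_efforts': array([-4.88066271e-04, -5.69439912e+01, -5.00522482e+01, -5.85754351e-04,
        1.57836353e-02,  3.76346421e-06]), 'tool_pos': array([267.56243567, 536.39169405, 230.23121603]), 'tcp_rot': array([-1.79890782e+02, -9.07867720e-03,  1.53482936e+02]), 'ft_force': array([ 0.14788785, -0.01601564,  0.21065429]), 'wrist_torque': array([-0.07889917, -0.01766957, -0.02098185]), 'grip_force': 0.0, 'finger_gap': 85.28513732816582}
top [[402.79770375   0.         320.44308713]
 [  0.         402.79770375 191.57829305]
 [  0.           0.           1.        ]] [[-1.31808893e-01 -9.67882789e-01  2.14077843e-01  3.34862877e+02]
 [-9.91268743e-01  1.27921337e-01 -3.19751682e-02  1.61259763e+01]
 [ 3.56309105e-03 -2.16423286e-01 -9.76293125e-01  1.02286772e+03]
 [ 0.00000000e+00  0.00000000e+00  0.00000000e+00  1.00000000e+00]]
scene [[419.15300321   0.         321.12148996]
 [  0.         419.15300321 189.50478222]
 [  0.           0.           1.        ]] [[ 5.50167873e-01  6.87576612e-01 -4.73870989e-01  1.09389744e+03]
 [ 8.35053675e-01 -4.53560475e-01  3.11397263e-01 -3.56664166e+02]
 [-8.19675993e-04 -5.67028480e-01 -8.23697779e-01  1.01979687e+03]
 [ 0.00000000e+00  0.00000000e+00  0.00000000e+00  1.00000000e+00]]
```

View pics/top0.png

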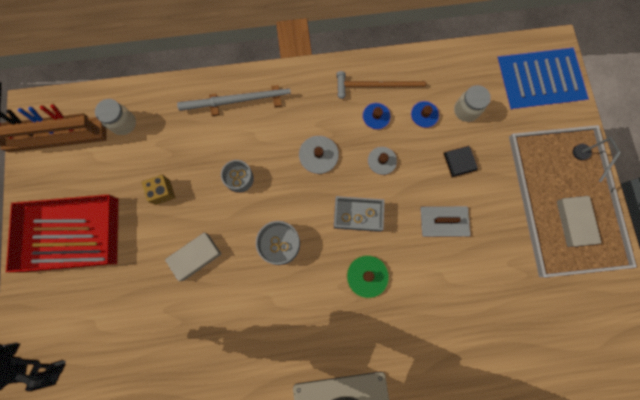

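View pics/scene0.png

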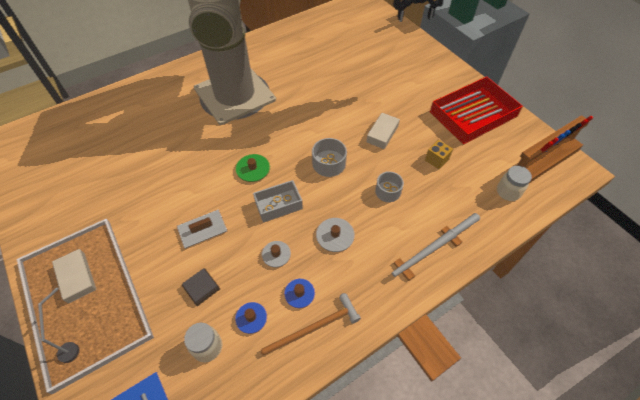

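Top view: large pot (278,243), small pot (237,177), oblong tin (359,214). Their lids: large (319,154), small (382,161), oblong (446,221). Green (368,277) and blue (377,116)/(425,114) lids are decoys. The scene view shows the same layout. I'll take coarse positions from both views.

```bash
cat > h.py <<'E'
import numpy as np, cv2
def rays(uv,c,fish=False):
    K=c["camera_matrix"]; P=np.array(c["pose"]); uv=np.atleast_2d(uv).astype(float)
    d=np.c_[(uv[:,0]-K[0,2])/K[0,0],(uv[:,1]-K[1,2])/K[1,1],np.ones(len(uv))]
    if fish:
        th=np.hypot(d[:,0],d[:,1]); k=np.sin(th)/np.maximum(th,1e-9)
        d=np.c_[d[:,0]*k,d[:,1]*k,np.cos(th)]
    return P[:3,3],d@P[:3,:3].T
def onplane(uv,c,z,fish=False):
    o,d=rays(uv,c,fish); return (o+d*((z-o[2])/d[:,2])[:,None])[:,:2]
def project(X,c,fish=False):
    P=np.array(c["pose"]);K=c["camera_matrix"]; p=(np.atleast_2d(X)-P[:3,3])@P[:3,:3]
    if fish:
        rr=np.hypot(p[:,0],p[:,1]); th=np.arctan2(rr,p[:,2]); q=p[:,:2]*(th/np.maximum(rr,1e-9))[:,None]
    else: q=p[:,:2]/p[:,2:]
    return q*[K[0,0],K[1,1]]+[K[0,2],K[1,2]]
def grey(im):
    b,g,rr=im[:,:,2].astype(int),im[:,:,1].astype(int),im[:,:,0].astype(int)
    return ((rr-b<25)&(abs(rr-g)<25)&(b-rr<45)).astype(np.uint8)*255
E
cat > m0.py <<'E'
import cv2,numpy as np
from h import *
from bench import optics
seeds=dict(pot_large=((278,243),(329,157),60),pot_small=((237,177),(389,187),50),pot_oblong=((359,214),(278,202),45),
 lid_large=((319,154),(335,235),13),lid_small=((382,161),(275,255),13),lid_oblong=((446,221),(202,229),13),brick=((193,256),(382,130),35))
for i,n in enumerate(("top","scene")):
    im=cv2.imread(f"pics/{n}0.png")[:,:,::-1]; c=optics.get_calibration(n)
    m=cv2.morphologyEx(grey(im),cv2.MORPH_OPEN,np.ones((2,2)))
    cs,_=cv2.findContours(m,cv2.RETR_EXTERNAL,cv2.CHAIN_APPROX_NONE)
    for k,v in seeds.items():
        for q in cs:
            if cv2.pointPolygonTest(q,v[i],False)>=0 and cv2.contourArea(q)>150:
                p=onplane(q[:,0],c,v[2]).astype(np.float32)
                r_=cv2.minAreaRect(p); print(n,k,np.round(cv2.minEnclosingCircle(p)[0],1),"rect",np.round(r_[0],1),np.round(r_[1],1),round(r_[2],1))
c=optics.get_calibration("wrist"); print(c)
E
python3 m0.py
```

```text
top pot_large [433.6  99.4] rect [433.  100.2] [102.4  99.5] 82.5
top pot_small [612.1 183.2] rect [612.4 184. ] [78.  77.2] 82.5
top pot_oblong [ 480.3 -103.7] rect [ 479.3 -104.3] [119.3  77.5] 78.3
top lid_large [653.4 -27.4] rect [653.2 -27. ] [100.7 100. ] 67.7
top lid_small [ 615.3 -190.1] rect [ 616.3 -188.5] [70.6 71.4] 80.1
top lid_oblong [ 436.9 -320.9] rect [ 436.9 -321.1] [118.7  71.3] 82.5
scene pot_large [460.9  91.6] rect [460.8  91.4] [ 95.1 142.8] 57.2
scene pot_small [636.7 176.6] rect [636.  175.9] [ 69.4 102.3] 42.8
scene pot_oblong [ 502.1 -107.5] rect [ 501.4 -107.4] [118.6  99. ] 79.0
scene lid_large [662.  -25.3] rect [661.8 -26.2] [99.7 98.5] 6.4
scene lid_small [ 623.6 -187.9] rect [ 624.1 -187.9] [70.4 72.1] 17.0
scene lid_oblong [ 446.6 -320.4] rect [ 445.6 -319.7] [115.8  74.7] 82.9
{'camera_matrix': array([[309.70691629,   0.        , 319.85481354],
       [  0.        , 309.70691629, 196.48548167],
       [  0.        ,   0.        ,   1.        ]]), 'pose': array([[ 4.47415610e-01,  8.59959067e-01,  2.45539558e-01,
         2.06388921e+02],
       [ 8.94324360e-01, -4.29671423e-01, -1.24765408e-01,
         5.69007588e+02],
       [-1.79181240e-03,  2.75413999e-01, -9.61324045e-01,
         3.72664699e+02],
       [ 0.00000000e+00,  0.00000000e+00,  0.00000000e+00,
         1.00000000e+00]])}
```

```bash
cat >> h.py <<'E'
def plan(goal,yaw,n,claw,start=None,nr=None):
    from bench import sensors
    s=sensors.sense(); p,ps=(np.array(s["tool_pos"]),s["tcp_rot"][2]) if start is None else start
    goal=np.array(goal,float); dy=(yaw-ps+180)%360-180; nr=nr or n; rows=[]; a=ps; q=np.array(p,float)
    for i in range(n):
        t=p+(goal-p)*(i+1)/n; c,s_=np.cos(np.radians(a)),np.sin(np.radians(a)); d=t-q
        sh=np.round([c*d[0]+s_*d[1], s_*d[0]-c*d[1], -d[2]],1)
        w=round(-np.radians(dy)/nr,3) if i<nr else 0
        q=q+[c*sh[0]+s_*sh[1],s_*sh[0]-c*sh[1],-sh[2]]; a-=np.degrees(w); rows.append([*sh.tolist(),0,0,w,claw])
    print("from",np.round(p,1),round(ps,2),"t",round(sensors.sense()["time"],2)); print(rows)
    return q,a
E
python3 -c "
from h import *
e=plan((601,115,240),80,11,0)"
```

```text
from [267.6 536.5 230.3] 153.48 t 0.1
[[-44.2, -20.8, -0.9, 0, 0, np.float64(0.117), 0], [-46.4, -15.4, -0.9, 0, 0, np.float64(0.117), 0], [-47.8, -9.9, -0.8, 0, 0, np.float64(0.117), 0], [-48.7, -4.3, -0.9, 0, 0, np.float64(0.117), 0], [-48.8, 1.4, -0.9, 0, 0, np.float64(0.117), 0], [-48.3, 7.2, -0.9, 0, 0, np.float64(0.117), 0], [-47.2, 12.7, -0.9, 0, 0, np.float64(0.117), 0], [-45.4, 18.1, -0.8, 0, 0, np.float64(0.117), 0], [-42.9, 23.3, -0.9, 0, 0, np.float64(0.117), 0], [-39.9, 28.2, -0.9, 0, 0, np.float64(0.117), 0], [-36.4, 32.6, -0.9, 0, 0, np.float64(0.117), 0]]
```

apply_moves([
  [-44,-21,-1,0,0,0.117,0],
  [-46,-15,-1,0,0,0.117,0],
  [-48,-10,-1,0,0,0.117,0],
  [-49,-4,-1,0,0,0.117,0],
  [-49,1,-1,0,0,0.117,0],
  [-48,7,-1,0,0,0.117,0],
  [-47,13,-1,0,0,0.117,0],
  [-45,18,-1,0,0,0.117,0],
  [-43,23,-1,0,0,0.117,0],
  [-40,28,-1,0,0,0.117,0],
  [-36,33,-1,0,0,0.117,0],
  [0,0,0,0,0,0,0],
  [0,0,0,0,0,0,0],
], force=60)

```text
time: 1.72
tool_pos: [600.4, 116.3, 241.6]
tcp_rot: [-179.9, 0.0, 79.8]
ft_force: [-0.1, 0.4, -0.6]
finger_gap: 85.3
grip_force: 0.0
```

```bash
python3 - <<'E'
from h import *
from bench import optics,sensors
import pickle
c=optics.get_calibration("wrist"); im=optics.snapshot("wrist"); cv2.imwrite("pics/w1.png",im[:,:,::-1])
pickle.dump(c,open("w1.pkl","wb")); s=sensors.sense(); print(s["tool_pos"],s["tcp_rot"],s["qd"])
print(project([[612,184,50],[433,99,60],[480,-104,45],[655,-27,13]],c,True), c["pose"])
E
```

```text
[600.21783674 116.85034786 241.82364457] [-1.79935938e+02 -4.65445396e-03  7.98126126e+01] [ 0.84950615 -0.59103608  0.25372217 -0.16166816 -0.06634263  0.02791809]
[[318.61788135 112.3407741 ]
 [183.65867448 216.80736381]
 [264.74015775 337.62079215]
 [377.42347264 263.9553717 ]] [[ 9.83871450e-01 -1.71393414e-01 -5.11983143e-02  6.14406454e+02]
 [-1.78866428e-01 -9.45761439e-01 -2.71186470e-01  1.86246234e+02]
 [-1.94181639e-03  2.75970286e-01 -9.61164206e-01  3.83937685e+02]
 [ 0.00000000e+00  0.00000000e+00  0.00000000e+00  1.00000000e+00]]
```

View pics/w1.png

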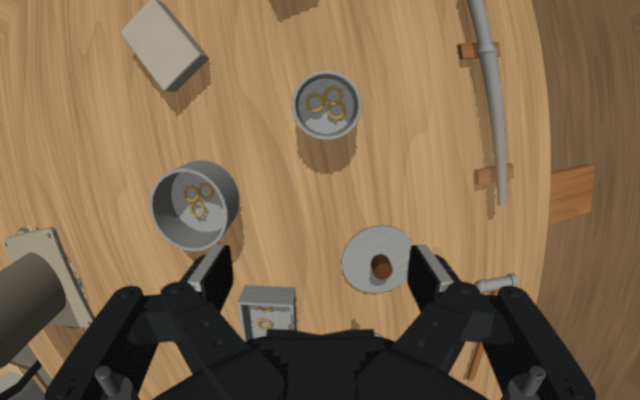

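The wrist view shows the small pot at (327,106) straight under the camera, the large pot at (195,206), the large lid at (377,260) and the tin at (268,312). I'll measure the small pot and plan the hop to the large one.

```bash
cat > m.py <<'E'
import sys,pickle
from h import *
def steel(im):
    f=im.astype(np.float32); R,G,B=f[...,0],f[...,1],f[...,2]
    sat=(im.max(2).astype(int)-im.min(2))/np.maximum(im.max(2),1)
    return (((R-B)<0.12*np.maximum(R,1))&(R>25)).astype(np.uint8)*255
def measure(im,c,seed,z,dbg=None):
    m=cv2.morphologyEx(steel(im),cv2.MORPH_OPEN,cv2.getStructuringElement(cv2.MORPH_ELLIPSE,(3,3)))
    cs,_=cv2.findContours(m,cv2.RETR_EXTERNAL,cv2.CHAIN_APPROX_NONE)
    cs=[q for q in cs if cv2.contourArea(q)>400]
    q=max(cs,key=lambda q:cv2.pointPolygonTest(q,tuple(map(float,seed)),True))
    h=cv2.convexHull(q)[:,0]; p=onplane(h,c,z,True).astype(np.float32)
    P=onplane(q[:,0],c,z,True).astype(np.float32)
    A=np.c_[2*P,np.ones(len(P))]; s=np.linalg.lstsq(A,(P**2).sum(1),rcond=None)[0]
    rad=np.sqrt(s[2]+s[0]**2+s[1]**2); res=np.hypot(*(P-s[:2]).T)-rad
    print("px",cv2.boundingRect(q),"circ",np.round(s[:2],1),"R",round(rad,1),"sd",round(res.std(),2),
      "enc",np.round(cv2.minEnclosingCircle(p)[0],1),round(cv2.minEnclosingCircle(p)[1],1),"rect",[np.round(v,1) for v in cv2.minAreaRect(p)])
def shot(tag):
    from bench import optics,sensors
    c=optics.get_calibration("wrist"); im=optics.snapshot("wrist"); cv2.imwrite(f"pics/{tag}.png",im[:,:,::-1])
    pickle.dump(c,open(f"{tag}.pkl","wb")); return im,c
def load(tag): return cv2.imread(f"pics/{tag}.png")[:,:,::-1],pickle.load(open(f"{tag}.pkl","rb"))
E
python3 - <<'E'
from m import *
im,c=load("w1")
measure(im,c,(345,115),50); measure(im,c,(210,225),60)
plan((428,35,240),80,4,0)
E
```

```text
px (292, 71, 69, 69) circ [621.6 190.4] R 36.4 sd 0.36 enc [621.6 190.4] 37.2 rect [array([621.2, 190.4]), array([73.1, 73. ]), np.float64(34.9)]
px (144, 161, 170, 239) circ [396.5 -45.9] R 138.4 sd 50.95 enc [383.1 -43.1] 222.7 rect [array([431.7, -49.1]), array([424.5, 254. ]), np.float64(81.1)]
from [600.2 116.9 241.8] 79.81 t 1.77
[[-27.8, -38.8, 0.5, 0, 0, np.float64(-0.001), 0], [-27.7, -38.7, 0.4, 0, 0, np.float64(-0.001), 0], [-27.6, -38.9, 0.5, 0, 0, np.float64(-0.001), 0], [-27.7, -38.8, 0.4, 0, 0, np.float64(-0.001), 0]]
```

apply_moves([
  [-28,-39,0,0,0,0,0],
  [-28,-39,0,0,0,0,0],
  [-28,-39,1,0,0,0,0],
  [-28,-39,1,0,0,0,0],
  [0,0,0,0,0,0,0],
  [0,0,0,0,0,0,0],
])

```text
time: 2.52
tool_pos: [427.5, 34.6, 240.8]
tcp_rot: [179.9, -0.0, 79.8]
ft_force: [-0.1, -0.7, -0.8]
finger_gap: 85.5
grip_force: 0.0
```

```bash
python3 - <<'E'
from m import *
im,c=shot("w2")
px=project([440,103,60],c,True)[0]; print(px,c["pose"][:,3])
px=px+[0,0]
measure(im,c,px,60); print(project([[621.6,190.4,50]],c,True))
plan((512,91,240),170,10,0)
E
```

```text
[318.78141221 111.69810092] [441.01593797 104.56135315 383.15560393   1.        ]
px (269, 62, 97, 97) circ [438.3 104.7] R 50.4 sd 0.35 enc [438.3 104.8] 51.1 rect [array([438.5, 105.1]), array([101. ,  99.9]), np.float64(79.7)]
[[461.42260283  18.38118064]]
from [427.9  34.6 240.8] 79.83 t 2.58
[[7.0, 7.3, 0.1, 0, 0, np.float64(-0.157), 0], [5.9, 8.3, 0.1, 0, 0, np.float64(-0.157), 0], [4.4, 9.1, 0.0, 0, 0, np.float64(-0.157), 0], [3.0, 9.7, 0.1, 0, 0, np.float64(-0.157), 0], [1.4, 10.0, 0.1, 0, 0, np.float64(-0.157), 0], [-0.2, 10.1, 0.1, 0, 0, np.float64(-0.157), 0], [-1.7, 10.0, 0.0, 0, 0, np.float64(-0.157), 0], [-3.3, 9.6, 0.1, 0, 0, np.float64(-0.157), 0], [-4.8, 8.9, 0.1, 0, 0, np.float64(-0.157), 0], [-6.1, 8.1, 0.1, 0, 0, np.float64(-0.157), 0]]
```

apply_moves([
  [7,7,0,0,0,-0.157,0],
  [6,8,0,0,0,-0.157,0],
  [4,9,0,0,0,-0.157,0],
  [3,10,0,0,0,-0.157,0],
  [1,10,0,0,0,-0.157,0],
  [0,10,0,0,0,-0.157,0],
  [-2,10,0,0,0,-0.157,0],
  [-3,10,0,0,0,-0.157,0],
  [-5,9,0,0,0,-0.157,0],
  [-6,8,0,0,0,-0.157,0],
  [0,0,0,0,0,0,0],
  [0,0,0,0,0,0,0],
])

```text
time: 4.08
tool_pos: [511.6, 90.2, 240.0]
tcp_rot: [-180.0, -0.0, 169.5]
ft_force: [-0.6, 0.2, 0.6]
finger_gap: 85.4
grip_force: 0.0
```

```bash
python3 - <<'E'
from m import *
im,c=shot("w3")
px=project([438,104,60],c,True)[0]; print(px,c["pose"][:,3])
measure(im,c,px,60)
plan((468,-170,240),80,10,0)
E
```

```text
[318.85661582 104.41448468] [444.18777654 103.9620512  382.32063741   1.        ]
px (271, 57, 98, 97) circ [438.2 104.6] R 50.4 sd 0.33 enc [438.1 104.5] 51.1 rect [array([438.6, 104.6]), array([100.5, 100.8]), np.float64(79.5)]
from [511.5  90.  240.1] 169.56 t 4.12
[[-0.4, -26.4, 0.0, 0, 0, np.float64(0.156), 0], [-4.5, -25.9, 0.0, 0, 0, np.float64(0.156), 0], [-8.5, -25.0, 0.0, 0, 0, np.float64(0.156), 0], [-12.3, -23.3, 0.0, 0, 0, np.float64(0.156), 0], [-15.8, -21.1, 0.0, 0, 0, np.float64(0.156), 0], [-18.8, -18.5, 0.0, 0, 0, np.float64(0.156), 0], [-21.5, -15.3, 0.0, 0, 0, np.float64(0.156), 0], [-23.6, -11.7, 0.1, 0, 0, np.float64(0.156), 0], [-25.1, -8.0, -0.0, 0, 0, np.float64(0.156), 0], [-26.1, -3.9, -0.0, 0, 0, np.float64(0.156), 0]]
```

The two yaws agree to 0.1 mm, so the wrist camera can be trusted. Next is the oblong tin.

apply_moves([
  [0,-26,0,0,0,0.156,0],
  [-4,-26,0,0,0,0.156,0],
  [-8,-25,0,0,0,0.156,0],
  [-12,-23,0,0,0,0.156,0],
  [-16,-21,0,0,0,0.156,0],
  [-19,-18,0,0,0,0.156,0],
  [-21,-15,0,0,0,0.156,0],
  [-24,-12,0,0,0,0.156,0],
  [-25,-8,0,0,0,0.156,0],
  [-26,-4,0,0,0,0.156,0],
  [0,0,0,0,0,0,0],
  [0,0,0,0,0,0,0],
])

```text
time: 5.62
tool_pos: [467.8, -168.3, 240.3]
tcp_rot: [180.0, -0.0, 80.4]
ft_force: [0.7, 0.3, 0.5]
finger_gap: 85.8
grip_force: 0.0
```

```bash
python3 - <<'E'
from m import *
im,c=shot("w4")
px=project([482,-102,45],c,True)[0]; print(px,c["pose"][:,3])
measure(im,c,px,45)
plan((647,-93,240),80,4,0)
E
```

```text
[321.62409433 113.20395218] [480.85518613 -98.27190061 382.6777142    1.        ]
px (290, 58, 71, 110) circ [ 485.3 -101.5] R 54.8 sd 10.4 enc [ 485.4 -101.6] 69.1 rect [array([ 485.2, -101.7]), array([118.9,  74.3]), np.float64(78.7)]
from [ 467.9 -168.1  240.3] 80.41 t 5.67
[[26.0, 41.0, 0.1, 0, 0, np.float64(0.002), 0], [26.0, 41.0, 0.1, 0, 0, np.float64(0.002), 0], [26.2, 40.9, 0.0, 0, 0, np.float64(0.002), 0], [26.2, 40.9, 0.1, 0, 0, np.float64(0.002), 0]]
```

apply_moves([
  [26,41,0,0,0,0,0],
  [26,41,0,0,0,0,0],
  [26,41,0,0,0,0,0],
  [26,41,0,0,0,0,0],
  [0,0,0,0,0,0,0],
  [0,0,0,0,0,0,0],
])

```text
time: 6.42
tool_pos: [646.8, -92.9, 239.9]
tcp_rot: [-179.9, 0.0, 80.4]
ft_force: [-0.7, -0.1, -0.2]
finger_gap: 85.4
grip_force: 0.0
```

```bash
python3 - <<'E'
from m import *
im,c=shot("w5")
px=project([660,-23,13],c,True)[0]; print(px,c["pose"][:,3])
measure(im,c,px+[25,0],13)
E
```

```text
[320.46015817 110.03403358] [659.90676082 -22.76263478 382.1557005    1.        ]
px (276, 68, 86, 85) circ [657.9 -23.2] R 50.4 sd 0.38 enc [658.  -23.3] 51.1 rect [array([657.7, -22.6]), array([100.7, 100.8]), np.float64(80.4)]
```

View pics/w5.png

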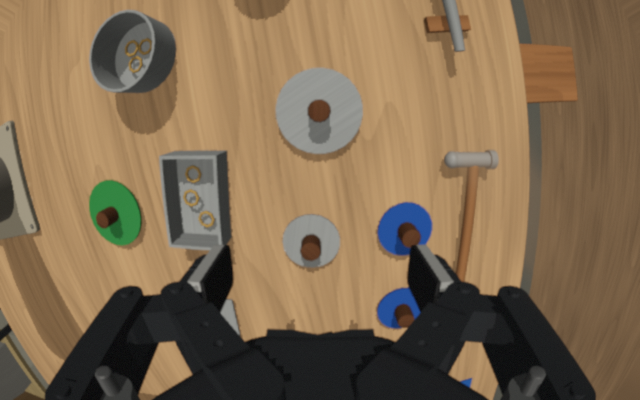

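The large lid is centred at (319,110), i.e. world (657.9,-23.2), with R about right and the knob at its centre. The small lid at (311,241) has the blue look-alike to its right at (405,228), clear by about 100 mm. Approaching the large lid.

```bash
python3 - <<'E'
from h import *
e=plan((657.9,-23.2,80),80.4,4,0)
plan((657.9,-23.2,17),80.4,4,0,start=e)
E
```

```text
from [646.6 -93.4 240.4] 80.38 t 6.47
[[17.8, -0.1, 40.1, 0, 0, np.float64(-0.0), 0], [17.7, -0.2, 40.1, 0, 0, np.float64(-0.0), 0], [17.8, -0.1, 40.1, 0, 0, np.float64(-0.0), 0], [17.8, -0.2, 40.1, 0, 0, np.float64(-0.0), 0]]
from [657.9 -23.2  80. ] 80.38 t 6.47
[[-0.0, 0.0, 15.8, 0, 0, np.float64(-0.0), 0], [-0.0, 0.0, 15.7, 0, 0, np.float64(-0.0), 0], [-0.0, 0.0, 15.8, 0, 0, np.float64(-0.0), 0], [-0.0, 0.0, 15.7, 0, 0, np.float64(-0.0), 0]]
```

apply_moves([
  [18,0,40,0,0,0,0],
  [18,0,40,0,0,0,0],
  [18,0,40,0,0,0,0],
  [17,0,40,0,0,0,0],
  [0,0,20,0,0,0,0],
  [0,0,20,0,0,0,0],
  [0,0,10,0,0,0,0],
  [0,0,0,0,0,0,0],
  [0,0,0,0,0,0,0],
])

```text
time: 7.6
tool_pos: [659.9, -24.3, 31.6]
tcp_rot: [179.9, -0.0, 80.3]
ft_force: [0.0, 0.5, 0.3]
finger_gap: 85.5
grip_force: 0.0
```

```bash
python3 - <<'E'
from m import *
from bench import sensors
s=sensors.sense(); print(s["tool_pos"],s["tcp_rot"],s["joint_pos"])
plan((657.9,-23.2,17.5),80.4,1,0)
E
```

```text
[659.88530842 -24.25506323  31.63366739] [ 1.79889598e+02 -3.96905411e-03  8.02937566e+01] [-6.55087184e+00  2.60037339e+01  8.47153337e+01 -2.26173383e-03
  6.91704794e+01  3.15617759e+00]
from [659.9 -24.3  31.6] 80.29 t 7.6
[[0.7, -2.1, 14.1, 0, 0, np.float64(-0.002), 0]]
```

apply_moves([
  [1,-2,10,0,0,0,0],
  [0,0,4,0,0,0,0],
  [0,0,0,0,0,0,0],
  [0,0,0,0,0,0,0.9],
  [0,0,0,0,0,0,0.9],
  [0,0,0,0,0,0,0.9],
  [0,0,0,0,0,0,0.9],
])

```text
time: 8.48
tool_pos: [657.5, -22.5, 16.8]
tcp_rot: [180.0, -0.0, 80.3]
ft_force: [0.9, 0.4, 2.9]
finger_gap: 24.4
grip_force: 59.3
```

```bash
python3 - <<'E'
from h import *
plan((438.3,105.2,127),80.3,6,0.9,start=(np.array([657.5,-22.5,127]),80.3))
E
```

```text
from [657.5 -22.5 127. ] 80.3 t 8.47
[[14.8, -39.6, -0.0, 0, 0, np.float64(-0.0), 0.9], [14.8, -39.6, -0.0, 0, 0, np.float64(-0.0), 0.9], [14.9, -39.6, -0.0, 0, 0, np.float64(-0.0), 0.9], [14.8, -39.6, -0.0, 0, 0, np.float64(-0.0), 0.9], [14.8, -39.6, -0.0, 0, 0, np.float64(-0.0), 0.9], [14.8, -39.6, -0.0, 0, 0, np.float64(-0.0), 0.9]]
```

apply_moves([
  [0,0,-10,0,0,0,0.9],
  [0,0,-30,0,0,0,0.9],
  [0,0,-40,0,0,0,0.9],
  [0,0,-30,0,0,0,0.9],
])

```text
time: 8.98
tool_pos: [657.5, -22.5, 128.7]
tcp_rot: [179.9, -0.0, 80.3]
ft_force: [0.8, 0.8, -1.3]
finger_gap: 24.3
grip_force: 59.0
```

apply_moves([
  [15,-40,0,0,0,0,0.9],
  [15,-40,0,0,0,0,0.9],
  [15,-40,0,0,0,0,0.9],
  [15,-40,0,0,0,0,0.9],
  [15,-39,0,0,0,0,0.9],
  [14,-39,0,0,0,0,0.9],
  [0,0,0,0,0,0,0.9],
  [0,0,0,0,0,0,0.9],
])

```text
time: 9.98
tool_pos: [438.0, 105.3, 127.0]
tcp_rot: [179.9, -0.0, 80.3]
ft_force: [0.6, 0.7, -0.4]
finger_gap: 24.4
grip_force: 59.7
```

```bash
python3 - <<'E'
from m import *
im,c=shot("w6")
plan((438.3,105.2,90),80.3,2,0.9)
from bench import sensors; print(sensors.sense()["ft_force"])
E
```

```text
from [438.3 105.1 126.9] 80.32 t 10.03
[[0.1, 0.0, 18.5, 0, 0, np.float64(0.0), 0.9], [0.0, 0.0, 18.4, 0, 0, np.float64(0.0), 0.9]]
[ 0.66646443  0.51289809 -1.64013847]
```

View pics/w6.png

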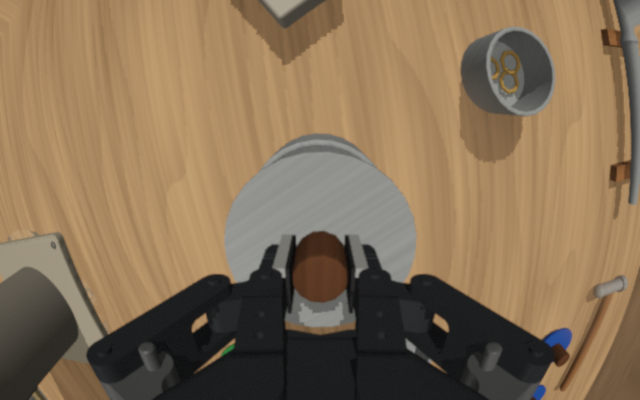

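The lid is held level, disc spanning (225–415, 140–320), with the pot's rim showing centred behind it at (320,140). The seated TCP height should be about 69 mm, so I'm lowering it.

apply_moves([
  [0,0,18,0,0,0,0.9],
  [0,0,18,0,0,0,0.9],
  [0,0,8,0,0,0,0.9],
  [0,0,4,0,0,0,0.9],
  [0,0,4,0,0,0,0.9],
  [0,0,0,0,0,0,0.9],
])

```text
time: 10.78
tool_pos: [437.6, 105.3, 74.3]
tcp_rot: [180.0, -0.0, 80.3]
ft_force: [0.0, -0.7, -1.8]
finger_gap: 24.3
grip_force: 59.7
```

apply_moves([
  [0,0,2,0,0,0,0.9],
  [0,0,2,0,0,0,0.9],
  [0,0,1,0,0,0,0.9],
  [0,0,0,0,0,0,0.9],
])

```text
time: 11.28
tool_pos: [437.4, 105.3, 69.2]
tcp_rot: [-180.0, 0.0, 80.3]
ft_force: [-0.8, 0.3, -1.5]
finger_gap: 24.0
grip_force: 59.7
```

apply_moves([
  [0,0,0.5,0,0,0,0.9],
  [0,0,0.5,0,0,0,0.9],
  [0,0,0,0,0,0,0.9],
])

```text
time: 11.65
tool_pos: [437.6, 105.3, 68.7]
tcp_rot: [180.0, -0.0, 80.3]
ft_force: [-3.1, -0.5, 3.9]
finger_gap: 24.2
grip_force: 60.1
```

Force reversed at the expected height, so it's seated. Release and rise, towards a look at the small lid.

apply_moves([
  [0,0,0,0,0,0,0.4],
  [0,0,0,0,0,0,0.4],
  [0,0,0,0,0,0,0.4],
  [0,0,-20,0,0,0,0],
  [0,0,-40,0,0,0,0],
  [0,0,-40,0,0,0,0],
])

```text
time: 12.4
tool_pos: [437.1, 105.2, 169.1]
tcp_rot: [-180.0, 0.0, 80.3]
ft_force: [0.3, -0.6, 0.0]
finger_gap: 85.6
grip_force: 0.0
```

```bash
python3 - <<'E'
from m import *
im,c=load("w5"); measure(im,c,(330,225),13)
e=plan((428,35,240),80,3,0)
plan((612,-255,240),80,7,0,start=e)
E
```

```text
px (283, 215, 56, 52) circ [ 619.8 -185.3] R 36.4 sd 0.52 enc [ 619.7 -185.4] 37.4 rect [array([ 619.3, -185.3]), array([73.3, 72.2]), np.float64(80.7)]
from [437.1 105.2 169.1] 80.32 t 12.4
[[-23.6, 0.9, -23.6, 0, 0, np.float64(0.002), 0], [-23.6, 1.0, -23.7, 0, 0, np.float64(0.002), 0], [-23.6, 1.1, -23.6, 0, 0, np.float64(0.002), 0]]
from [428.   34.9 240. ] 79.98 t 12.4
[[-36.2, 33.1, -0.0, 0, 0, np.float64(-0.0), 0], [-36.2, 33.1, -0.0, 0, 0, np.float64(-0.0), 0], [-36.2, 33.1, -0.0, 0, 0, np.float64(-0.0), 0], [-36.3, 33.1, -0.0, 0, 0, np.float64(-0.0), 0], [-36.2, 33.0, -0.0, 0, 0, np.float64(-0.0), 0], [-36.2, 33.1, -0.0, 0, 0, np.float64(-0.0), 0], [-36.2, 33.1, -0.0, 0, 0, np.float64(-0.0), 0]]
```

apply_moves([
  [-24,1,-24,0,0,0,0],
  [-24,1,-24,0,0,0,0],
  [-23,1,-23,0,0,0,0],
  [0,0,0,0,0,0,0],
  [0,0,0,0,0,0,0],
])

```text
time: 13.02
tool_pos: [428.3, 35.2, 238.4]
tcp_rot: [-180.0, -0.0, 80.3]
ft_force: [0.7, -0.3, -0.7]
finger_gap: 85.5
grip_force: 0.0
```

```bash
python3 - <<'E'
from m import *
im,c=shot("w7"); measure(im,c,project([460,105,65],c,True)[0],65)
cv2.imwrite("pics/w7c.png",cv2.resize(im[:220,190:450,::-1],None,fx=2,fy=2))
plan((612,-255,240),80,7,0)
E
```

```text
px (268, 62, 100, 99) circ [438.5 104.6] R 50.5 sd 0.3 enc [438.4 104.6] 51.1 rect [array([438.6, 104.7]), array([100.8, 100.7]), np.float64(80.0)]
from [428.   35.4 238. ] 80.33 t 13.07
[[-36.5, 32.9, -0.3, 0, 0, np.float64(0.001), 0], [-36.4, 32.9, -0.3, 0, 0, np.float64(0.001), 0], [-36.4, 32.9, -0.2, 0, 0, np.float64(0.001), 0], [-36.4, 33.0, -0.3, 0, 0, np.float64(0.001), 0], [-36.4, 33.0, -0.3, 0, 0, np.float64(0.001), 0], [-36.3, 33.1, -0.3, 0, 0, np.float64(0.001), 0], [-36.3, 33.1, -0.3, 0, 0, np.float64(0.001), 0]]
```

View pics/w7c.png

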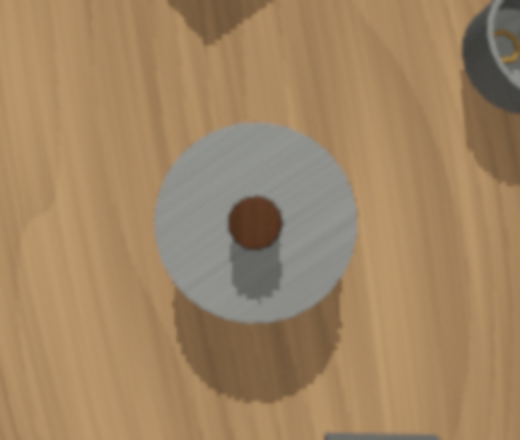

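The large lid covers its pot cleanly: in the crop the disc is at (256,222), world (438.5,104.6), R as expected at rim height. On to the small lid, checking from above.

apply_moves([
  [-37,33,0,0,0,0,0],
  [-37,33,0,0,0,0,0],
  [-36,33,0,0,0,0,0],
  [-36,33,0,0,0,0,0],
  [-36,33,-1,0,0,0,0],
  [-36,33,-1,0,0,0,0],
  [-36,33,0,0,0,0,0],
  [0,0,0,0,0,0,0],
  [0,0,0,0,0,0,0],
])

```text
time: 14.2
tool_pos: [613.3, -253.2, 239.4]
tcp_rot: [-179.8, -0.1, 80.4]
ft_force: [-0.4, 0.9, -0.0]
finger_gap: 85.8
grip_force: 0.0
```

```bash
python3 - <<'E'
from m import *
im,c=shot("w8"); measure(im,c,project([640,-185,13],c,True)[0],13)
px=project([439,-314,13],c,True)[0]; print(px); measure(im,c,px+[0,-15],13)
e=plan((619.8,-185.4,75),80.3,4,0)
E
```

```text
px (285, 83, 62, 62) circ [ 619.7 -186.4] R 36.4 sd 0.34 enc [ 619.6 -186.4] 37.1 rect [array([ 619.8, -186.1]), array([72.9, 72.2]), np.float64(80.2)]
[201.2079514  235.17888075]
px (139, 195, 145, 205) circ [ 376.5 -475.3] R 153.5 sd 57.13 enc [ 335.8 -472.5] 256.0 rect [array([ 336.3, -467.6]), array([301.2, 424.4]), np.float64(0.4)]
from [ 613.3 -253.   240.3] 80.38 t 14.25
[[16.9, -1.2, 41.3, 0, 0, np.float64(0.0), 0], [17.0, -1.3, 41.4, 0, 0, np.float64(0.0), 0], [16.9, -1.2, 41.3, 0, 0, np.float64(0.0), 0], [16.9, -1.2, 41.3, 0, 0, np.float64(0.0), 0]]
```

apply_moves([
  [17,-1,41,0,0,0,0],
  [17,-1,41,0,0,0,0],
  [17,-2,41,0,0,0,0],
  [16,-1,41,0,0,0,0],
  [0,0,20,0,0,0,0],
  [0,0,18,0,0,0,0],
  [0,0,9,0,0,0,0],
  [0,0,0,0,0,0,0],
  [0,0,0,0,0,0,0],
])

```text
time: 15.38
tool_pos: [620.7, -188.3, 31.6]
tcp_rot: [179.9, 0.0, 80.3]
ft_force: [-0.4, 0.1, -0.2]
finger_gap: 85.4
grip_force: 0.0
```

```bash
python3 - <<'E'
from h import *
plan((619.7,-186.3,17.3),80.3,1,0)
E
```

```text
from [ 620.7 -188.3   31.6] 80.29 t 15.38
[[1.8, -1.3, 14.3, 0, 0, np.float64(-0.0), 0]]
```

apply_moves([
  [1.8,-1.3,10,0,0,0,0],
  [0,0,4,0,0,0,0],
  [0,0,0,0,0,0,0],
  [0,0,0,0,0,0,0.9],
  [0,0,0,0,0,0,0.9],
  [0,0,0,0,0,0,0.9],
  [0,0,0,0,0,0,0.9],
])

```text
time: 16.25
tool_pos: [619.3, -185.7, 16.8]
tcp_rot: [180.0, 0.0, 80.3]
ft_force: [0.1, -0.0, -0.3]
finger_gap: 24.3
grip_force: 58.8
```

```bash
python3 - <<'E'
from h import *
from bench import sensors
s=sensors.sense(); p=np.array(s["tool_pos"]); print(p,s["tcp_rot"],s["joint_pos"][[0,5]])
x=np.array([np.cos(np.radians(80.3)),np.sin(np.radians(80.3))]); off=((p[:2]-[619.7,-186.3])@x)*x; print("off",off)
g=np.array([621.6,190.4])+off; print(g)
p[2]+=110
plan((*g,p[2]),80.3,9,0.9,start=(p,s["tcp_rot"][2]))
E
```

```text
[ 619.25560713 -185.71125069   16.8052951 ] [1.79953793e+02 9.71677060e-03 8.03197486e+01] [-21.23585367 -11.55549583]
off [0.0851641  0.49823048]
[621.6851641  190.89823048]
from [ 619.3 -185.7  126.8] 80.32 t 16.25
[[41.3, -6.8, -0.0, 0, 0, np.float64(0.0), 0.9], [41.3, -6.7, -0.0, 0, 0, np.float64(0.0), 0.9], [41.3, -6.8, -0.0, 0, 0, np.float64(0.0), 0.9], [41.3, -6.8, -0.0, 0, 0, np.float64(0.0), 0.9], [41.3, -6.8, -0.0, 0, 0, np.float64(0.0), 0.9], [41.3, -6.7, -0.0, 0, 0, np.float64(0.0), 0.9], [41.3, -6.8, -0.0, 0, 0, np.float64(0.0), 0.9], [41.3, -6.8, -0.0, 0, 0, np.float64(0.0), 0.9], [41.3, -6.7, -0.0, 0, 0, np.float64(0.0), 0.9]]
```

apply_moves([
  [0,0,-10,0,0,0,0.9],
  [0,0,-30,0,0,0,0.9],
  [0,0,-40,0,0,0,0.9],
  [0,0,-30,0,0,0,0.9],
  [41,-7,0,0,0,0,0.9],
  [41,-7,0,0,0,0,0.9],
  [41,-7,0,0,0,0,0.9],
  [41,-7,0,0,0,0,0.9],
  [41,-7,0,0,0,0,0.9],
  [41,-7,0,0,0,0,0.9],
  [42,-7,0,0,0,0,0.9],
  [42,-6,0,0,0,0,0.9],
  [42,-6,0,0,0,0,0.9],
  [0,0,0,0,0,0,0.9],
  [0,0,0,0,0,0,0.9],
])

```text
time: 18.12
tool_pos: [621.3, 191.2, 126.6]
tcp_rot: [180.0, 0.0, 80.4]
ft_force: [0.4, -0.2, -0.9]
finger_gap: 24.3
grip_force: 59.0
```

```bash
python3 - <<'E'
from h import *
plan((621.7,190.9,70),80.3,2,0.9)
E
```

```text
from [621.3 191.2 126.6] 80.35 t 18.12
[[-0.1, 0.2, 28.3, 0, 0, np.float64(0.0), 0.9], [-0.1, 0.3, 28.3, 0, 0, np.float64(0.0), 0.9]]
```

apply_moves([
  [0,0,20,0,0,0,0.9],
  [0,0,20,0,0,0,0.9],
  [0,0,10,0,0,0,0.9],
  [0,0,6,0,0,0,0.9],
  [0,0,0,0,0,0,0.9],
])

```text
time: 18.75
tool_pos: [621.1, 191.2, 69.7]
tcp_rot: [-180.0, 0.0, 80.3]
ft_force: [-0.5, 0.9, 0.7]
finger_gap: 24.2
grip_force: 59.0
```

apply_moves([
  [0,0.5,3,0,0,0,0.9],
  [0,0,3,0,0,0,0.9],
  [0,0,3,0,0,0,0.9],
  [0,0,1,0,0,0,0.9],
  [0,0,0.5,0,0,0,0.9],
  [0,0,0,0,0,0,0.9],
])

```text
time: 19.5
tool_pos: [621.8, 191.3, 59.8]
tcp_rot: [180.0, -0.0, 80.3]
ft_force: [0.2, -0.5, -0.2]
finger_gap: 24.5
grip_force: 59.0
```

apply_moves([
  [0,0,0.5,0,0,0,0.9],
  [0,0,0.5,0,0,0,0.9],
  [0,0,0.3,0,0,0,0.9],
  [0,0,0,0,0,0,0.9],
])

```text
time: 20.0
tool_pos: [621.9, 191.3, 58.8]
tcp_rot: [180.0, -0.0, 80.3]
ft_force: [-1.4, -0.2, 2.3]
finger_gap: 24.1
grip_force: 59.0
```

apply_moves([
  [0,0,0,0,0,0,0.4],
  [0,0,0,0,0,0,0.4],
  [0,0,0,0,0,0,0.4],
  [0,0,-20,0,0,0,0],
  [0,0,-40,0,0,0,0],
  [-23,1,-40,0,0,0,0],
  [-23,1,-40,0,0,0,0],
  [-23,1,-40,0,0,0,0],
  [0,0,0,0,0,0,0],
  [0,0,0,0,0,0,0],
])

```text
time: 21.25
tool_pos: [613.3, 122.8, 239.5]
tcp_rot: [179.9, -0.0, 80.3]
ft_force: [0.1, 0.1, -0.1]
finger_gap: 85.3
grip_force: 0.0
```

```bash
python3 - <<'E'
from m import *
im,c=shot("w9"); measure(im,c,project([642,191,55],c,True)[0],55)
cv2.imwrite("pics/w9c.png",cv2.resize(im[:220,190:450,::-1],None,fx=2,fy=2))
plan((429,-386,240),82,12,0)
E
```

```text
px (282, 78, 70, 70) circ [622.6 190.7] R 36.5 sd 0.34 enc [622.5 190.6] 37.3 rect [array([622.6, 190.9]), array([73.1, 72.4]), np.float64(80.1)]
from [612.8 123.1 238.2] 80.32 t 21.3
[[-44.4, -8.0, -0.2, 0, 0, np.float64(-0.002), 0], [-44.4, -8.0, -0.1, 0, 0, np.float64(-0.002), 0], [-44.3, -8.2, -0.2, 0, 0, np.float64(-0.002), 0], [-44.4, -8.2, -0.1, 0, 0, np.float64(-0.002), 0], [-44.3, -8.3, -0.2, 0, 0, np.float64(-0.002), 0], [-44.3, -8.4, -0.1, 0, 0, np.float64(-0.002), 0], [-44.3, -8.5, -0.2, 0, 0, np.float64(-0.002), 0], [-44.3, -8.6, -0.1, 0, 0, np.float64(-0.002), 0], [-44.2, -8.7, -0.2, 0, 0, np.float64(-0.002), 0], [-44.3, -8.7, -0.1, 0, 0, np.float64(-0.002), 0], [-44.2, -8.9, -0.2, 0, 0, np.float64(-0.002), 0], [-44.2, -8.9, -0.1, 0, 0, np.float64(-0.002), 0]]
```

View pics/w9c.png

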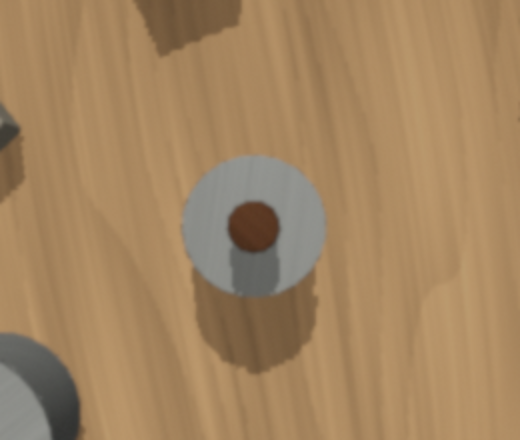

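The small lid sits concentric on its pot: crop disc at (254,226), world (622.6,190.7), size right for rim height. Now the oblong lid.

apply_moves([
  [-44,-8,0,0,0,-0.002,0],
  [-44,-8,0,0,0,-0.002,0],
  [-44,-8,0,0,0,-0.002,0],
  [-44,-8,0,0,0,-0.002,0],
  [-44,-8,0,0,0,-0.002,0],
  [-44,-8,0,0,0,-0.002,0],
  [-44,-8,0,0,0,-0.002,0],
  [-44,-9,0,0,0,-0.002,0],
  [-44,-9,0,0,0,-0.002,0],
  [-44,-9,0,0,0,-0.002,0],
  [-45,-9,0,0,0,-0.002,0],
  [-45,-9,0,0,0,-0.002,0],
  [0,0,0,0,0,0,0],
  [0,0,0,0,0,0,0],
])

```text
time: 23.05
tool_pos: [430.0, -383.8, 237.2]
tcp_rot: [-179.9, -0.1, 81.7]
ft_force: [-0.9, -0.2, 0.6]
finger_gap: 85.4
grip_force: 0.0
```

```bash
python3 - <<'E'
from m import *
im,c=shot("w10"); print(c["pose"][:3,3]); measure(im,c,project([462,-317,13],c,True)[0],13)
# bar top (z=43) by brown mask
hsv=cv2.cvtColor(im,cv2.COLOR_RGB2HSV); b=((im[...,0]<130)&(im[...,0].astype(int)-im[...,2]>25)&(hsv[...,1]>130)).astype(np.uint8)
px=project([441,-317,43],c,True)[0]; cs,_=cv2.findContours(b,cv2.RETR_EXTERNAL,cv2.CHAIN_APPROX_NONE)
q=max((q for q in cs if cv2.contourArea(q)>50),key=lambda q:cv2.pointPolygonTest(q,tuple(map(float,px)),True))
print("bar",cv2.minAreaRect(onplane(q[:,0],c,43,True).astype(np.float32)))
E
```

```text
[ 441.66000513 -313.69740736  379.64300544]
px (288, 65, 65, 100) circ [ 440.7 -318. ] R 54.6 sd 10.44 enc [ 440.8 -318. ] 68.5 rect [array([ 440.6, -318.3]), array([118.6,  74.1]), np.float64(82.9)]
bar ((440.47808837890625, -317.95941162109375), (55.574119567871094, 10.70427417755127), 81.73828125)
```

View pics/w10.png

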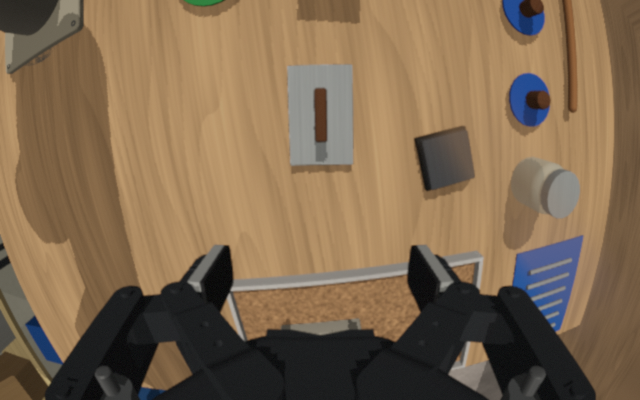

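The oblong lid spans (288–353, 65–165) with its bar at (320,115), aligned with the tool; the bench block at (445,158) is well clear. Going to grasp.

```bash
python3 - <<'E'
from h import *
e=plan((440.6,-318.1,75),82.7,4,0)
E
```

```text
from [ 430.3 -383.5  237.5] 81.74 t 23.1
[[16.5, 0.2, 40.6, 0, 0, np.float64(-0.004), 0], [16.6, 0.3, 40.7, 0, 0, np.float64(-0.004), 0], [16.5, 0.3, 40.6, 0, 0, np.float64(-0.004), 0], [16.6, 0.4, 40.6, 0, 0, np.float64(-0.004), 0]]
```

apply_moves([
  [16.5,0.3,40,0,0,-0.004,0],
  [16.5,0.3,40,0,0,-0.004,0],
  [16.5,0.3,40,0,0,-0.004,0],
  [16.5,0.3,40,0,0,-0.004,0],
  [0,0,20,0,0,0,0],
  [0,0,18,0,0,0,0],
  [0,0,9,0,0,0,0],
  [0,0,0,0,0,0,0],
  [0,0,0,0,0,0,0],
])

```text
time: 24.22
tool_pos: [441.0, -320.2, 32.5]
tcp_rot: [179.9, 0.1, 82.6]
ft_force: [0.5, 0.6, -0.4]
finger_gap: 85.4
grip_force: 0.0
```

```bash
python3 - <<'E'
from h import *
plan((440.6,-318.1,17.3),82.7,1,0)
E
```

```text
from [ 441.  -320.2   32.5] 82.6 t 24.23
[[2.0, -0.7, 15.2, 0, 0, np.float64(-0.002), 0]]
```

apply_moves([
  [2,-0.7,10,0,0,-0.002,0],
  [0,0,4.5,0,0,0,0],
  [0,0,0,0,0,0,0],
  [0,0,0,0,0,0,0.98],
  [0,0,0,0,0,0,0.98],
  [0,0,0,0,0,0,0.98],
  [0,0,0,0,0,0,0.98],
])

```text
time: 25.1
tool_pos: [440.0, -317.6, 17.2]
tcp_rot: [180.0, 0.0, 82.7]
ft_force: [-5.3, 4.9, 20.3]
finger_gap: 13.2
grip_force: 60.3
```

```bash
python3 - <<'E'
from h import *
from bench import sensors
s=sensors.sense(); p=np.array(s["tool_pos"]); a=s["tcp_rot"][2]; print(p,a)
rd=np.radians
x=np.array([np.cos(rd(a)),np.sin(rd(a))]); o=(p[:2]-[440.6,-318.1])@x; print("off",o)
x2=np.array([np.cos(rd(78.7)),np.sin(rd(78.7))]); g=np.array([485.3,-101.6])+o*x2; print(g)
p[2]+=100
plan((*g,p[2]),78.7+a-82.8 if abs(a-82.8)>1 else 78.7,6,0.98,start=(p,a))
E
```

```text
[ 440.02446701 -317.5631101    17.24512012] 82.72242046265592
off 0.45965828238394596
[ 485.39006827 -101.14925235]
from [ 440.  -317.6  117.2] 82.72 t 25.1
[[36.7, 2.9, -0.0, 0, 0, np.float64(0.012), 0.98], [36.8, 2.5, -0.0, 0, 0, np.float64(0.012), 0.98], [36.8, 2.1, -0.0, 0, 0, np.float64(0.012), 0.98], [36.8, 1.6, -0.0, 0, 0, np.float64(0.012), 0.98], [36.9, 1.1, -0.0, 0, 0, np.float64(0.012), 0.98], [36.8, 0.8, -0.0, 0, 0, np.float64(0.012), 0.98]]
```

apply_moves([
  [0,0,-3,0,0,0,0.98],
  [0,0,-10,0,0,0,0.98],
  [0,0,-30,0,0,0,0.98],
  [0,0,-40,0,0,0,0.98],
  [0,0,-17,0,0,0,0.98],
  [37,3,0,0,0,0.012,0.98],
  [37,3,0,0,0,0.012,0.98],
  [37,2,0,0,0,0.012,0.98],
  [37,1.5,0,0,0,0.012,0.98],
  [37,1,0,0,0,0.012,0.98],
  [37,1,0,0,0,0.012,0.98],
  [0,0,0,0,0,0,0.98],
  [0,0,0,0,0,0,0.98],
])

```text
time: 26.72
tool_pos: [485.7, -100.1, 116.7]
tcp_rot: [-180.0, 0.0, 78.6]
ft_force: [0.5, -0.4, -1.2]
finger_gap: 12.8
grip_force: 58.6
```

```bash
python3 - <<'E'
from m import *
im,c=shot("w11"); cv2.imwrite("pics/w11c.png",cv2.resize(im[:340,170:470,::-1],None,fx=1.7,fy=1.7))
plan((485.4,-101.2,70),78.7,2,0.98)
E
```

```text
from [ 485.7 -100.5  116.7] 78.59 t 26.77
[[-0.4, -0.1, 23.4, 0, 0, np.float64(-0.001), 0.98], [-0.3, -0.1, 23.3, 0, 0, np.float64(-0.001), 0.98]]
```

View pics/w11c.png

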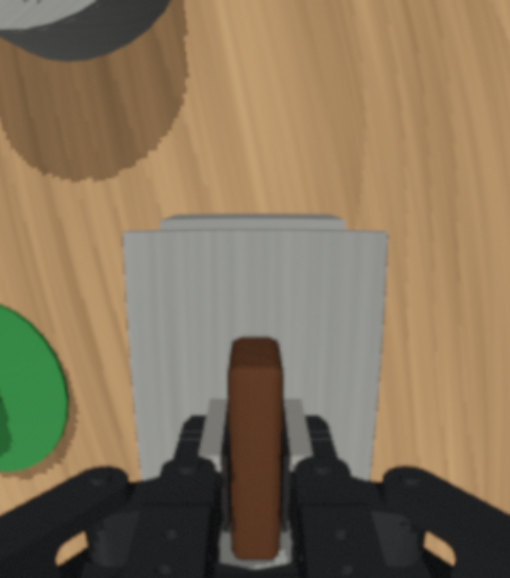

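The lid is held square. In the crop its front edge (122–388, y 232) is centred on the tin's edge behind it (160–350, y 215). Lowering.

apply_moves([
  [-0.7,0,20,0,0,0,0.98],
  [0,0,20,0,0,0,0.98],
  [0,0,8,0,0,0,0.98],
  [0,0,4,0,0,0,0.98],
  [0,0,3,0,0,0,0.98],
  [0,0,3,0,0,0,0.98],
  [0,0,0,0,0,0,0.98],
])

```text
time: 27.65
tool_pos: [486.0, -100.6, 59.1]
tcp_rot: [180.0, 0.0, 78.6]
ft_force: [0.1, -0.8, -1.1]
finger_gap: 12.8
grip_force: 58.6
```

apply_moves([
  [0,0,2,0,0,0,0.98],
  [0,0,1.5,0,0,0,0.98],
  [0,0,0.5,0,0,0,0.98],
  [0,0,0,0,0,0,0.98],
])

```text
time: 28.15
tool_pos: [485.8, -100.6, 54.9]
tcp_rot: [-180.0, 0.0, 78.6]
ft_force: [-0.1, -0.5, -0.3]
finger_gap: 12.7
grip_force: 58.6
```

apply_moves([
  [0,0,0.5,0,0,0,0.98],
  [0,0,0.3,0,0,0,0.98],
  [0,0,0,0,0,0,0.98],
  [0,0,0,0,0,0,0.98],
])

```text
time: 28.65
tool_pos: [485.9, -100.6, 54.3]
tcp_rot: [180.0, 0.0, 78.6]
ft_force: [-0.0, 0.8, 0.6]
finger_gap: 12.7
grip_force: 58.6
```

apply_moves([
  [0,0,0.3,0,0,0,0.98],
  [0,0,0.3,0,0,0,0.98],
  [0,0,0,0,0,0,0.98],
])

```text
time: 29.02
tool_pos: [485.9, -100.7, 54.2]
tcp_rot: [180.0, 0.0, 78.6]
ft_force: [-3.3, 1.7, 7.9]
finger_gap: 13.1
grip_force: 59.8
```

Contact at the expected height. Releasing, rising and checking.

apply_moves([
  [0,0,0,0,0,0,0.5],
  [0,0,0,0,0,0,0.5],
  [0,0,0,0,0,0,0.5],
  [0,0,-20,0,0,0,0],
  [0,0,-40,0,0,0,0],
  [-23,0,-40,0,0,0,0],
  [-23,0,-40,0,0,0,0],
  [-23,0,-45,0,0,0,0],
  [0,0,0,0,0,0,0],
  [0,0,0,0,0,0,0],
])

```text
time: 30.28
tool_pos: [472.1, -168.2, 238.1]
tcp_rot: [-180.0, -0.0, 78.6]
ft_force: [-0.5, 0.6, -0.3]
finger_gap: 85.0
grip_force: 0.0
```

```bash
python3 - <<'E'
from m import *
from bench import optics
im,c=shot("w12"); measure(im,c,project([505,-101,50],c,True)[0],50)
s=optics.snapshot("scene"); cv2.imwrite("pics/s1.png",cv2.resize(s[100:330,160:460,::-1],None,fx=2.6,fy=2.6,interpolation=cv2.INTER_CUBIC))
E
```

```text
px (284, 58, 72, 110) circ [ 486.5 -101.1] R 55.1 sd 10.19 enc [ 486.7 -101.3] 68.7 rect [array([ 486.4, -100.8]), array([117.9,  75.4]), np.float64(78.5)]
```

View pics/s1.png

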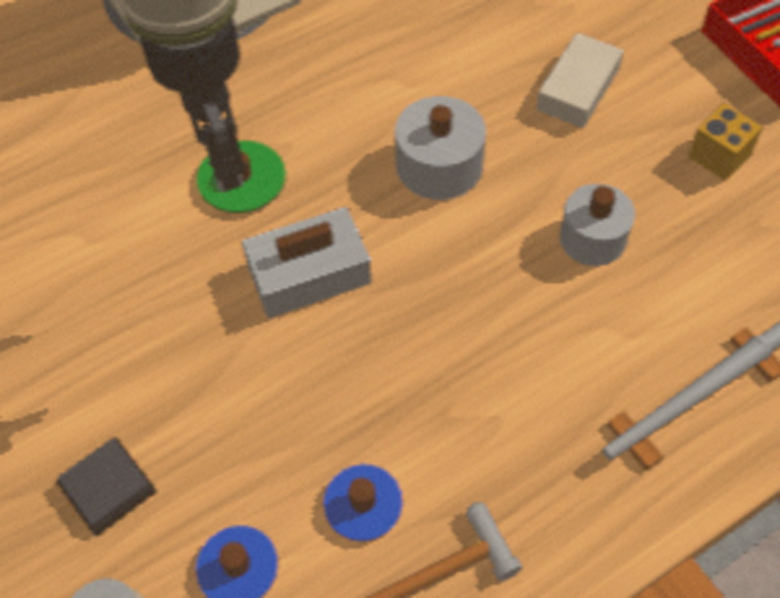

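The scene crop shows all three lids flat on their pots: large (440,145), small (597,222), oblong (307,260). The blue and green lids, the brick and the blocks are untouched, and the arm is clear. Handing in.

```bash
python3 -c "
from bench import r
print(r.hand_in())"
```

```text
the job is handed in; nothing more can be done
None
```

All three lids are on their own pots, lowered until they touched and sitting flat in the final camera check. The job was handed in at about 30 s of the 67 s allowed, with nothing else on the bench touched.

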